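Count out laundry markers and clip one up

ROBOT

A 7-joint arm with a two-finger parallel gripper is mounted at the origin on a cart in front of the work surface, level with it; the furniture and walls round the work are solid. World frame = base frame: x ahead of the robot, y to its left, z up, the work surface at z = 0. Lengths are in mm, angles in rad, forces in N, time in s.
With the tool pointing down it reaches from about 400 to 900 mm from the base axis. Payload 5.6 kg.
Tool frame: the origin (TCP) lies at the centre of the arm's flange, where the gripper is bolted on; the fingertips stand 190 mm ahead of it and the grasp point (between the pads) lies 171 mm ahead of it (arm.tips_ahead is the distance from the TCP to the fingertips, in mm); z points along the fingers, y is the line along which they close (so a half turn about z gives the same grasp; the last joint's range is limited). The gripper opens to 92 mm and grips with 3 to 60 N. Pads are 20 mm wide; open, the fingers measure 128 mm over their backs; the gripper's body (75 mm by 189 mm) begins 69 mm behind the grasp point.
Start: joints at [1.17, 0.468, -0.012, 1.603, 0.006, 1.071, -0.056], TCP at [227.604, -608.85, 404.692] pointing down, gripper open.
Joint ranges: [-2.53, 2.53], [-0.31, 2.02], [-1.57, 1.55], [0.28, 2.44], [-1.29, 4.43], [0.15, 1.84], [-2.92, 2.92]. Speed limits (rad/s): [2.57, 2.57, 3.14, 3.14, 3.14, 3.14, 3.14].

INTERFACE

Orientations are given as a rotation vector (axis times angle).
In Python, from cell import arm, vision gives the robot as it stands.
- The arm moves only by the tool servo_tool, never from a script. Its argument "steps" is text: rows parted by semicolons, each of 5 numbers parted by spaces: the finger opening in cm, from 0 to 9.19, then the shift along the world's x, y, z in cm, then the turn about the world's z in degrees. In form: hand x y z turn; .... A call has 1 to 12 rows; each row is the pose to reach, as a shift and turn from the pose commanded when the call began; what a row does not reach only later rows make up. A row lasts 1/10 s, in which the tool goes at most 50 mm and 8.59 degrees, less where a joint would pass 70% of its speed; a pose out of reach is approached as far as the arm can. A call with a gripper value outside its range is refused whole. The fingers move at their own pace and stop on an object; the grip force is fixed at half the most. Time passes only in rows, so rows that repeat a pose let the fingers close. It gives the time, the measured TCP pose, the force, the opening and the grip force at its end, in the units of the state.
- arm.read_state(): the state, without advancing time (a new reading comes with each control period).
- vision.grab_frame(name): name is "side" or "top"; returns a dict with "pixels" (384x512x3 uint8, blue, green, red), "vfov" (degrees; the focal length in pixels is half the picture's height over the tangent of half this angle, whatever the lens; pixels are square), "cx", "cy" (the principal point, pixels), "k1" (the pictures are not rectified: a ray, as slopes to the right and down, at radius r is drawn at 1 + k1 r^2 times it, then the intrinsics apply), "camera_from_world" (4x4, takes a point from world to camera coordinates). Camera axes: x right, y down, z forward; pixel columns grow to the right and rows downward; lengths in mm; the calibration is good to about 2 mm. A picture is of the moment at which its call begins. There is no depth.
- arm.sign_off(): hands the job in; it is judged then, once.
The state is a dict: "t": time; "q": joint angles; "joint_vel": joint speeds; "joint_efforts": joint torques, N m; "eef_pos": TCP position; "orientation": TCP orientation; "wrist_force": force on the tool from outside, world axes, zero at the start; "torque": the same for the moment, N m; "opening": opening from 0.0 (shut) to 1.0 (fully open); "grip_force": force on a finger pad.
Only numpy, scipy, OpenCV 4.12 (cv2) and the standard library are available. Lean on these libraries where they do the work, as an engineer would, in place of code of your own. Each camera call takes 0.05 s, during which the arm holds its last target. There are 200 camera calls.

TASK

Set out the name-marking kit: first take markers from the sloped rack and lay them down gently in the white tray, flat on its floor beside the one already there, until the tray holds exactly three. Then push one more marker from the rack down past the orange sprung jaw of the clip stand until it sits level and centred in the clip with the jaw shut over it. Leave the last marker in its rack slot, and do not disturb the timer, tape measure, pot and scoop.

Things in the scene. Friction and masses are not known exactly. Their poses are not given: they have to be found in the camera images.
- marker_0: a loose laundry marker pen, white barrel with a blue cap, a rod 16 mm in diameter and 135 mm long, 20 g; origin on the surface of the rod at mid length, 8 mm from its axis (the axis lies at +8 mm along own z); y runs along the rod. It starts lying flat in the tray, roughly along the tray's x, on its +y side.
- marker_0_mid (a point): the centre of marker_0: mid length, on the rod's axis; own y runs along the rod
- marker_1: a loose laundry marker pen, white barrel with a blue cap, a rod 16 mm in diameter and 135 mm long, 20 g; origin on the surface of the rod at mid length, 8 mm from its axis (the axis lies at +8 mm along own z); y runs along the rod. It starts in a slot of the rack, sloping 30 degrees, its +y end high.
- marker_1_mid (a point): the centre of marker_1: mid length, on the rod's axis; own y runs along the rod
- marker_2: a loose laundry marker pen, white barrel with a blue cap, a rod 16 mm in diameter and 135 mm long, 20 g; origin on the surface of the rod at mid length, 8 mm from its axis (the axis lies at +8 mm along own z); y runs along the rod. It starts in a slot of the rack, sloping 30 degrees, its +y end high.
- marker_2_mid (a point): the centre of marker_2: mid length, on the rod's axis; own y runs along the rod
- marker_3: a loose laundry marker pen, white barrel with a blue cap, a rod 16 mm in diameter and 135 mm long, 20 g; origin on the surface of the rod at mid length, 8 mm from its axis (the axis lies at +8 mm along own z); y runs along the rod. It starts in a slot of the rack, sloping 30 degrees, its +y end high.
- marker_3_mid (a point): the centre of marker_3: mid length, on the rod's axis; own y runs along the rod
- marker_4: a loose laundry marker pen, white barrel with a blue cap, a rod 16 mm in diameter and 135 mm long, 20 g; origin on the surface of the rod at mid length, 8 mm from its axis (the axis lies at +8 mm along own z); y runs along the rod. It starts in a slot of the rack, sloping 30 degrees, its +y end high.
- marker_4_mid (a point): the centre of marker_4: mid length, on the rod's axis; own y runs along the rod
- rack: a fixed wooden rack, 262 mm wide (y), 130 deep (x), 105 high; origin under its centre, z up. Four markers lie side by side along its x, 52 mm apart (y = -78, -26, 26, 78 mm), sloping up 30 degrees toward its +x (the robot's left), nothing above them
- rack_slope (a point): the middle of the rack's slope, 62 mm up, where the markers' undersides lie; x up the slope, z square to it. Markers rest on two rails at x = -45 and +45 mm (16 wide), between ribs 8 mm high, low end on a lip. Between the rails (74 mm) each is free all round: take it there across its diameter, tool square to the slope, and lift along this z
- tray: a fixed plain white tray, 226 (x) x 178 (y) mm, walls 6 mm thick and 24 mm high, floor 5 mm above the worktop; origin under its centre, z up. Holds one marker at the start; there is room for three side by side along x, 40 to 45 mm apart
- clip: a fixed grey clip stand, base 124 (x) x 74 (y) x 10 mm; origin under its centre, z up. Holds a marker level along x in two forks, 12 mm wide, at x = -38 and 38 mm, 64 mm clear between for the fingers. Each: a seat 30 mm up, a rigid grey prong at +y (inner face y = 9.5 mm, 69 mm high, lead-in on top), the orange jaw at -y. Mouth on top 38 mm wide
- clip_seat (a point): where the centre of a seated marker belongs: over the clip's origin, 38 mm above the worktop; axes as clip (marker along x)
- jaw (a joint): angle of the orange sprung jaw (rad): 0 shut, grows as it is pushed to the clip's -y; about 0.15 lets a marker by. Sloped noses, tops 79 mm up; their ledges close over the marker. A marker pushed straight down with some 5 to 15 N opens it and it snaps shut above. Between the forks only a low bar, to 28 mm up
- dial_timer: bystander: white kitchen-type dial timer, 68 x 68 x 49 mm, loose; origin under its centre
- tape: bystander: round blue-grey tape measure, 52 x 56 x 18 mm, loose; origin under its centre
- pot: bystander: round pot with a gold lid, 91 mm in diameter, 53 mm high, loose; origin under its centre
- scoop: bystander: pale blue measuring scoop, 60 x 154 x 42 mm, loose; origin under its middle

How it is judged:
By the outcome, as a careful person would: the job done as asked, in the order asked, and still so for the second after the job is handed in, with the robot touching nothing.
It also fails if it takes over 72 s, if anything falls off the work surface, if the arm or the gripper's body presses on something with over 40 N, if the wrist force passes 120 N, or if a joint passes its speed limit or range.

## Working session

There is one attempt and no reset: what is moved stays moved. The work goes in short steps, Python scripts to look and compute and a tool call to move; the robot and the scene stay as the last step left them, time stands still between calls to the robot, and variables do not carry over. Pictures are saved under pics/ and viewed, at most 13 in all, crops included, and the job is handed in when it is done.

Besides the shell and the picture viewer there is one more tool, called after ">>>" as name(argument=value, ...) on one line, values as JSON. servo_tool: Moves the arm, as the interface text tells. Its arguments: {"type":"object","properties":{"steps":{"type":"string"}},"required":["steps"]}

```bash
mkdir -p pics; ls; cat > h.py <<'E'
import numpy as np, cv2
from cell import arm, vision
def cam(f):
    h,w=f["pixels"].shape[:2]; fl=h/2/np.tan(np.radians(f["vfov"]/2)); return fl,f["cx"],f["cy"],f["k1"],np.array(f["camera_from_world"])
def proj(f,P):
    fl,cx,cy,k,T=cam(f); P=np.atleast_2d(P); c=P@T[:3,:3].T+T[:3,3]; s=c[:,:2]/c[:,2:]; r2=(s**2).sum(1,keepdims=True)
    return s*(1+k*r2)*fl+[cx,cy]
def unproj(f,uv,z):
    fl,cx,cy,k,T=cam(f); d=(np.atleast_2d(uv)-[cx,cy])/fl; s=d.copy()
    for _ in range(30): s=d/(1+k*(s**2).sum(1,keepdims=True))
    R=T[:3,:3]; o=-R.T@T[:3,3]; r=np.c_[s,np.ones(len(s))]@R
    return o+r*((np.broadcast_to(z,len(s))-o[2])/r[:,2])[:,None]
def save(f,n,box=None,sc=1):
    im=f["pixels"]
    if box: x0,y0,x1,y1=box; im=im[y0:y1,x0:x1]
    cv2.imwrite("pics/"+n,cv2.resize(im,None,fx=sc,fy=sc,interpolation=cv2.INTER_CUBIC))
E
python3 - <<'E'
from h import *
import pickle
fs={n:vision.grab_frame(n) for n in("side","top")}
pickle.dump(fs,open("f0.pkl","wb"))
for n,f in fs.items():
    save(f,n+"0.png",None,1.5); print(n,f["vfov"],f["k1"],f["cx"],f["cy"],np.round(np.linalg.inv(f["camera_from_world"]),2).tolist())
s=arm.read_state(); print({k:np.round(v,3).tolist() for k,v in s.items()},arm.tips_ahead)
E
```

```text
pics
side 50.31063731544293 -0.05429319138988695 258.6666999402799 198.74550479405835 [[1.0, 0.01, -0.06, 662.91], [0.05, -0.53, 0.85, -1077.13], [-0.02, -0.85, -0.52, 742.79], [0.0, 0.0, 0.0, 1.0]]
top 43.96822598670728 0.010468733097530906 252.2382076193495 192.82079546153648 [[-0.02, -0.99, 0.12, 422.66], [-1.0, 0.02, 0.01, -15.31], [-0.02, -0.12, -0.99, 1440.0], [0.0, 0.0, 0.0, 1.0]]
{'t': 0.1, 'q': [1.17, 0.468, -0.012, 1.603, 0.006, 1.071, -0.056], 'joint_vel': [0.0, -0.001, -0.002, -0.001, -0.001, -0.0, -0.002], 'joint_efforts': [0.002, -52.165, -0.012, -24.437, -0.057, 0.014, 0.0], 'eef_pos': [227.527, -608.652, 403.865], 'orientation': [-3.09, -0.559, 0.001], 'wrist_force': [0.127, -0.419, 0.174], 'torque': [-0.022, 0.016, -0.023], 'grip_force': 0.0, 'opening': 1.0} 190.1
```

View pics/top0.png

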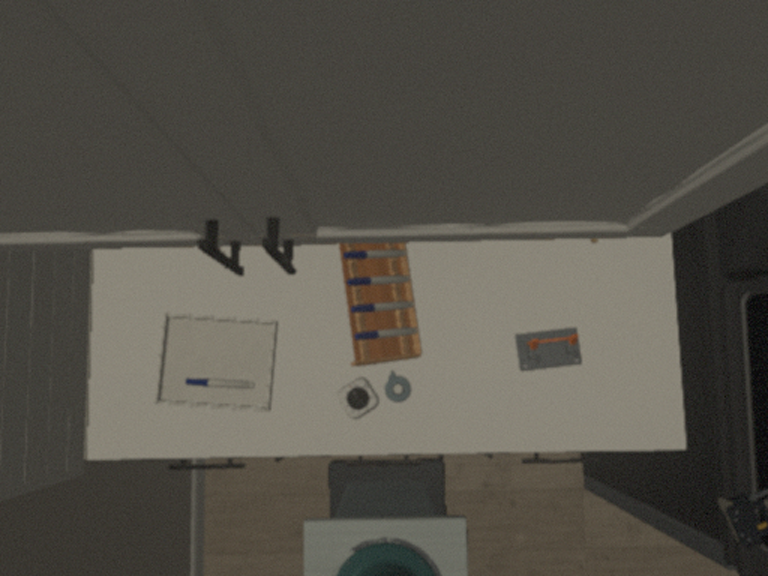

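View pics/side0.png

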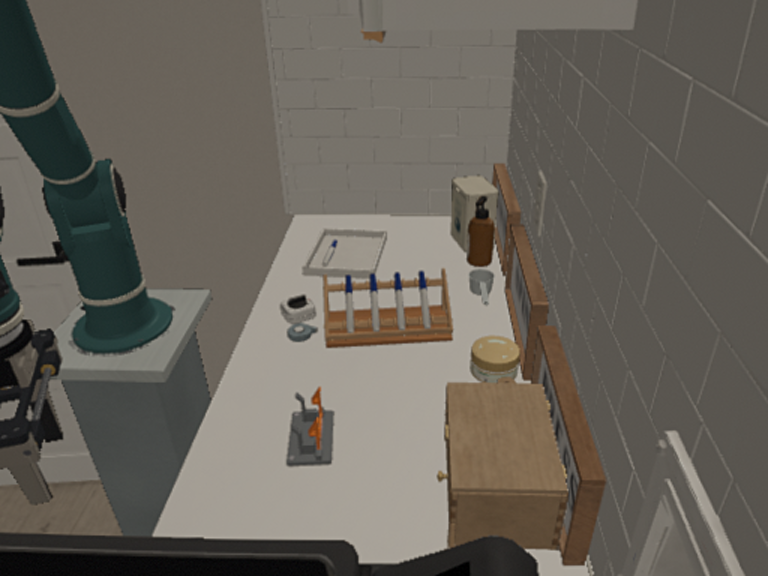

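Top view, at 1.5×: the tray is at (160-277, 315-410) with marker_0 on its near side. The rack is at (342-420, 243-363) with caps on the left and the clip at (517-581, 328-370), its orange jaw on the far side. The side view shows the same things, plus a cabinet overhead. Next I'll make enlarged crops to read pixel positions.

```bash
python3 - <<'E'
from h import *
import pickle
fs=pickle.load(open("f0.pkl","rb"))
def comp(f,items,out):
    C=np.zeros((600,800,3),np.uint8)
    for (x0,y0,x1,y1,s,ox,oy) in items:
        im=cv2.convertScaleAbs(cv2.resize(f["pixels"][y0:y1,x0:x1],None,fx=s,fy=s,interpolation=cv2.INTER_CUBIC),alpha=1.3)
        for x in range(x0,x1,10):
            cv2.line(im,((x-x0)*s,0),((x-x0)*s,5),(0,255,0)); cv2.putText(im,str(x),((x-x0)*s,14),0,.32,(0,200,0))
        for y in range(y0,y1,10):
            cv2.line(im,(0,(y-y0)*s),(5,(y-y0)*s),(0,255,0)); cv2.putText(im,str(y),(6,(y-y0)*s+4),0,.32,(0,200,0))
        C[oy:oy+im.shape[0],ox:ox+im.shape[1]]=im
    cv2.imwrite("pics/"+out,C)
comp(fs["top"],[(100,205,195,280,4,0,0),(340,213,395,253,6,0,305),(220,155,290,250,6,380,0)],"ctop.png")
comp(fs["side"],[(205,170,310,235,5,0,0),(185,250,230,315,4,0,330),(195,145,265,190,4,200,330),(310,175,355,260,5,560,0)],"cside.png")
E
```

```text
(no output)
```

View pics/ctop.png

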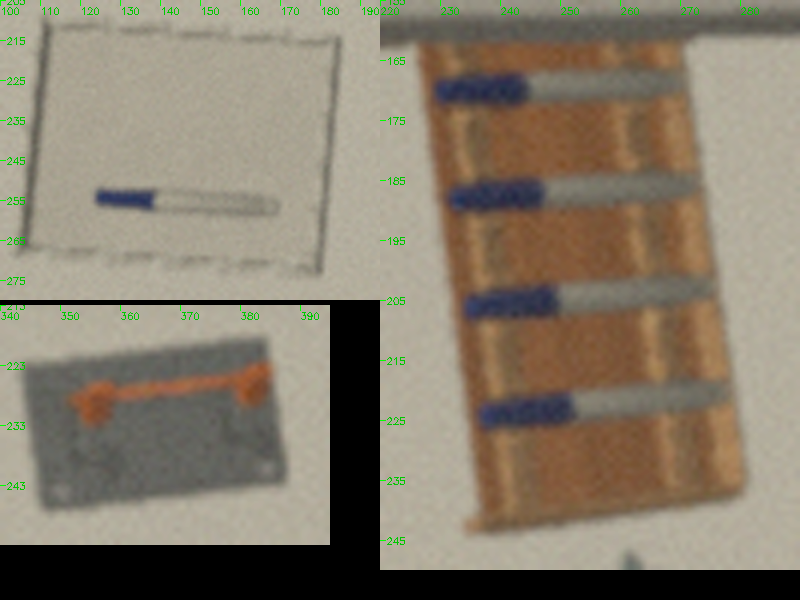

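View pics/cside.png

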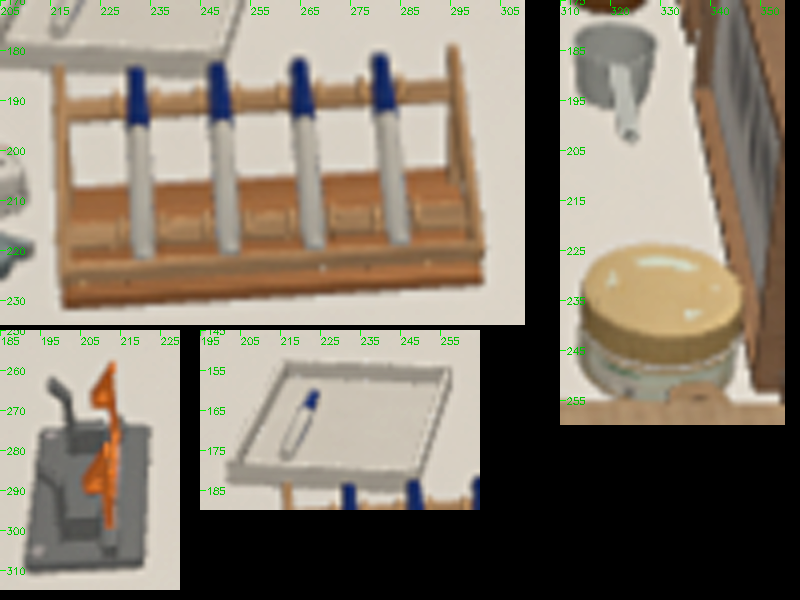

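Top, full pixels: near marker from (236.3, 224.2) to (278.3, 220.2), far marker from (229.3, 170.2) to (271.2, 169.2). Clip base corners are (343.7, 222.7), (384.5, 218.3), (387.8, 242.7), (347.2, 247.3). The side crops show the same corners, and the rack is open between its rails.

```bash
python3 - <<'E'
from h import *
import pickle
from scipy.optimize import least_squares
fs=pickle.load(open("f0.pkl","rb")); T,S=fs["top"],fs["side"]
def W(p,L):
    c,s=np.cos(p[2]),np.sin(p[2]); L=np.array(L,float)
    return np.c_[p[0]+c*L[:,0]-s*L[:,1],p[1]+s*L[:,0]+c*L[:,1],L[:,2]]
def fit(name,loc,ut,us,p0,n=0):
    r=lambda p:np.r_[(proj(T,W(p,loc(p)))-ut).ravel(),(proj(S,W(p,loc(p)))-us).ravel()]
    o=least_squares(r,p0,loss="soft_l1"); print(name,np.round(o.x,3)); e=np.abs(r(o.x)).reshape(2,-1); print("  res top/side",e.mean(1).round(2),e.max(1).round(2))
    t=least_squares(lambda p:r(p)[:len(ut)*2],p0); print("  top only",np.round(t.x,3)); return o.x
a=np.radians(30)
def mk(p):
    out=[]
    for y in(-78,-26,26,78):
        for d in(67.5,-67.5):
            t=p[3]+d; out.append([t*np.cos(a)-8*np.sin(a),y,62+t*np.sin(a)+8*np.cos(a)])
    return out
ut=np.array([[229.3,170.2],[271.2,169.2],[231.5,188],[273.3,186],[234.2,205.8],[276,203],[236.3,224.2],[278.3,220.2]])
us=np.array([[280.8,181],[285.2,218.6],[265,182],[267.8,219.4],[248.4,182.8],[251,220.4],[232.6,183.6],[233.8,221.4]])
p=fit("rack",mk,ut,us,[550,0,1.6,0])
E=W(p,mk(p)).reshape(4,2,3)
for y,e in zip((-78,-26,26,78),E): print("  marker rack y",y,"mid",e.mean(0).round(1),"top px unproj at its mid z",unproj(T,proj(T,e.mean(0)),e.mean(0)[2]).round(1).tolist())
q=np.r_[62,37]
cl=lambda p:[[62,-37,10],[-62,-37,10],[-62,37,10],[62,37,10]]
fit("clip",cl,np.array([[343.7,222.7],[384.5,218.3],[387.8,242.7],[347.2,247.3]]),np.array([[222.5,274.3],[221,309],[192,308.5],[195.5,274.5]]),[480,-330,1.6])
tr=lambda p:[[113,-89,24],[-113,-89,24],[-113,89,24],[113,89,24]]
fit("tray",tr,np.array([[111.3,211.8],[185,215],[180,273],[106,267.5]]),np.array([[257.5,155.5],[248.8,182],[202,178.8],[217,153]]),[420,330,1.5])
m0=lambda p:[[67.5,0,13],[-67.5,0,13]]
fit("m0",m0,np.array([[124,254.5],[169.5,256.8]]),np.array([[223.5,160.5],[217,176.5]]),[380,330,1.5])
print("scoop,pot",unproj(S,[[322,190],[328,232]],[42,53]).round(0).tolist())
print("timer,tape",unproj(T,[[238.5,265],[265,259]],[49,18]).round(0).tolist())
E
```

```text
rack [586.611  -3.402   1.684   5.329]
  res top/side [0.7  0.51] [1.12 1.01]
  top only [586.27  -38.352   1.681  45.043]
  marker rack y -78 mid [664.    6.   71.6] top px unproj at its mid z [[664.0, 6.0, 71.6]]
  marker rack y -26 mid [6.124e+02 1.000e-01 7.160e+01] top px unproj at its mid z [[612.4, 0.1, 71.6]]
  marker rack y 26 mid [560.7  -5.7  71.6] top px unproj at its mid z [[560.7, -5.7, 71.6]]
  marker rack y 78 mid [509.  -11.6  71.6] top px unproj at its mid z [[509.0, -11.6, 71.6]]
clip [ 476.114 -333.744    1.66 ]
  res top/side [0.53 0.8 ] [0.88 2.33]
  top only [ 473.928 -333.739    1.662]
tray [463.708 322.905   1.481]
  res top/side [1.22 0.69] [3.96 1.97]
  top only [459.863 322.552   1.492]
m0 [419.828 322.129   1.507]
  res top/side [0.42 0.71] [0.68 0.99]
  top only [418.216 321.235   1.502]
scoop,pot [[797.0, 117.0, 42.0], [794.0, -136.0, 53.0]]
timer,tape [[386.0, 46.0, 49.0], [402.0, -31.0, 18.0]]
```

>>> servo_tool(steps="3.4 28.1 59.7 -6 76; 3.4 28.1 59.7 -6 76; 3.4 28.1 59.7 -6 76; 3.4 28.1 59.7 -6 76; 3.4 28.1 59.7 -6 76; 3.4 28.1 59.7 -6 76; 3.4 28.1 59.7 -6 76; 3.4 28.1 59.7 -6 76; 3.4 28.1 59.7 -6 76; 3.4 28.1 59.7 -6 76; 3.4 28.1 59.7 -6 76; 3.4 28.1 59.7 -6 76")

```text
t: 1.3
eef_pos: [482.4, -66.5, 350.2]
orientation: [2.092, 2.343, -0.0]
wrist_force: [0.6, -0.5, -0.4]
opening: 0.369
grip_force: 0.0
```

>>> servo_tool(steps="3.4 2.6 5.4 -4 0; 3.4 2.6 5.4 -4 0; 3.4 2.6 5.4 -4 0; 3.4 2.6 5.4 -4 0")

```text
t: 1.7
eef_pos: [507.8, -14.4, 310.0]
orientation: [-2.091, -2.344, 0.002]
wrist_force: [-0.0, 0.1, -0.2]
opening: 0.372
grip_force: 0.0
```

```bash
python3 - <<'E'
from h import *
s=arm.read_state(); print(s["eef_pos"],s["t"])
f=vision.grab_frame("top"); g=vision.grab_frame("side")
a=cv2.resize(f["pixels"][155:250,200:310],None,fx=4,fy=4,interpolation=cv2.INTER_CUBIC); b=cv2.resize(g["pixels"][120:235,205:300],None,fx=4,fy=4,interpolation=cv2.INTER_CUBIC)
C=np.zeros((470,800,3),np.uint8); C[:a.shape[0],:a.shape[1]]=a; b=b[:, :360]; C[:b.shape[0],440:440+b.shape[1]]=b; cv2.imwrite("pics/p1.png",C)
p=np.array(s["eef_pos"])-[0,0,190]; print(proj(g,p),proj(f,p))
E
```

```text
[507.83391132 -14.42814408 310.01642942] 1.7
[[230.87471806 188.98151419]] [[258.56121193 221.07170014]]
```

View pics/p1.png

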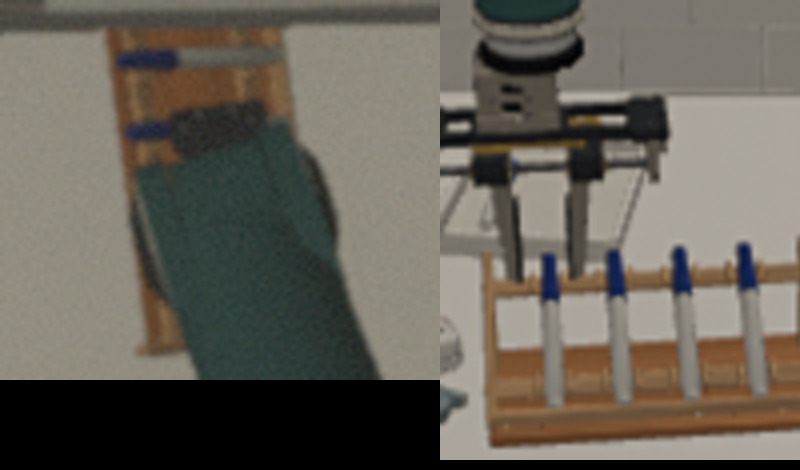

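The fingertips (crop 517 and 577, 278) straddle the near marker (crop 548) evenly. I'll descend and grip.

>>> servo_tool(steps="3.4 0.1 0.3 -2.5 0; 3.4 0.1 0.3 -5.4 0; 3.4 0.1 0.3 -5.4 0; 3.4 0.1 0.3 -5.4 0; 1 0.1 0.3 -5.4 0; 1 0.1 0.3 -5.4 0; 1 0.1 0.3 -5.4 0; 1 0.1 0.3 -5.4 0")

```text
t: 2.6
eef_pos: [509.6, -11.4, 257.5]
orientation: [2.091, 2.342, 0.001]
wrist_force: [-0.4, -0.5, 7.3]
opening: 0.15
grip_force: 30.0
```

Grip opening is 13.8 mm with an upward force, so the pads are biting above the axis. I'll regrip about 5 mm lower.

>>> servo_tool(steps="3.2 0 0 0 0; 3.2 0 0 0 0; 3.2 0 0 -0.5 0; 3.2 0 0 -0.5 0; 1 0 0 -0.5 0; 1 0 0 -0.5 0; 1 0 0 -0.5 0; 1 0 0 -0.5 0")

```text
t: 3.4
eef_pos: [509.1, -11.2, 251.4]
orientation: [2.092, 2.344, 0.0]
wrist_force: [0.4, 0.4, -0.2]
opening: 0.161
grip_force: 30.0
```

>>> servo_tool(steps="1 0 0 2.5 0; 1 0 0 6 0; 1 0 0 10 0; 1 -0.5 33.2 10 -10.5; 1 -0.5 33.2 10 -10.5; 1 -0.5 33.2 10 -10.5; 1 -0.5 33.2 10 -10.5; 1 -0.5 33.2 10 -10.5; 1 -0.5 33.2 10 -10.5; 1 -0.5 33.2 10 -10.5; 1 -0.5 33.2 10 -10.5; 1 -0.5 33.2 10 -10.5")

```text
t: 4.6
eef_pos: [503.6, 321.4, 351.0]
orientation: [-2.296, -2.145, 0.001]
wrist_force: [1.4, -0.1, 0.6]
opening: 0.156
grip_force: 30.0
```

>>> servo_tool(steps="1 0 0 -5 0; 1 0 0 -9 0; 1 0 0 -11.3 0; 1 0 0 -11.3 0; 1 0 0 -11.6 0; 1 0 0 -11.9 0; 1 0 0 -12.2 0; 1 0 0 -12.5 0; 1 0 0 -12.8 0; 1 0 0 -13.1 0")

```text
t: 5.6
eef_pos: [504.4, 322.1, 221.7]
orientation: [-2.297, -2.143, -0.006]
wrist_force: [0.8, 3.1, 4.5]
opening: 0.154
grip_force: 30.0
```

```bash
python3 - <<'E'
from h import *
f=vision.grab_frame("top"); g=vision.grab_frame("side")
a=cv2.resize(f["pixels"][195:290,95:205],None,fx=3,fy=3,interpolation=cv2.INTER_CUBIC); b=cv2.resize(g["pixels"][90:200,190:290],None,fx=5,fy=5,interpolation=cv2.INTER_CUBIC)[:,:470]
C=np.zeros((550,800,3),np.uint8); C[:a.shape[0],:a.shape[1]]=a; C[:b.shape[0],330:330+b.shape[1]]=b; cv2.imwrite("pics/p2.png",C)
E
```

```text
(no output)
```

View pics/p2.png

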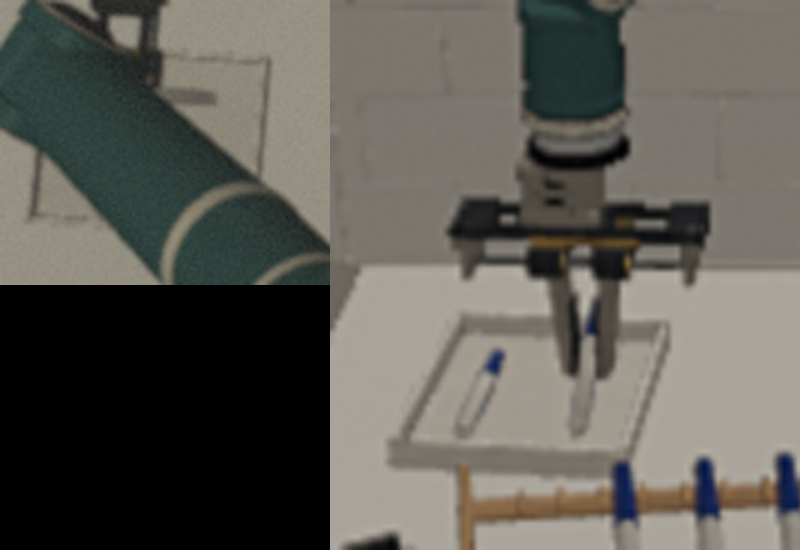

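The low end touches the tray floor at 4.5 N and the marker pivots in the grip. I'll keep lowering.

>>> servo_tool(steps="1 0 0 -0.4 0; 1 0 0 -0.8 0; 1 0 0 -1.2 0; 1 0 0 -1.6 0; 1 0 0 -1.9 0; 1 0 0 -2.1 0; 1 0 0 -2.1 0; 1 0 0 -2.1 0")

```text
t: 6.5
eef_pos: [504.0, 320.6, 199.2]
orientation: [2.298, 2.142, -0.001]
wrist_force: [0.1, 0.9, 2.9]
opening: 0.152
grip_force: 30.0
```

>>> servo_tool(steps="1 0 0 -0.15 0; 1 0 0 -0.3 0; 1 0 0 -0.3 0; 1 0 0 -0.3 0")

```text
t: 6.9
eef_pos: [504.1, 320.8, 196.4]
orientation: [2.298, 2.142, -0.0]
wrist_force: [0.2, 0.9, 3.5]
opening: 0.15
grip_force: 30.0
```

>>> servo_tool(steps="1 0 0 -0.1 0; 1 0 0 -0.1 0; 1 0 0 -0.2 0; 1 0 0 -0.2 0")

```text
t: 7.3
eef_pos: [504.1, 321.0, 195.8]
orientation: [2.297, 2.142, 0.0]
wrist_force: [-2.5, -0.8, 15.1]
opening: 0.149
grip_force: 30.0
```

```bash
python3 - <<'E'
from h import *
g=vision.grab_frame("side"); cv2.imwrite("pics/p3.png",cv2.resize(g["pixels"][140:200,190:290],None,fx=8,fy=8,interpolation=cv2.INTER_CUBIC))
E
```

```text
(no output)
```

View pics/p3.png

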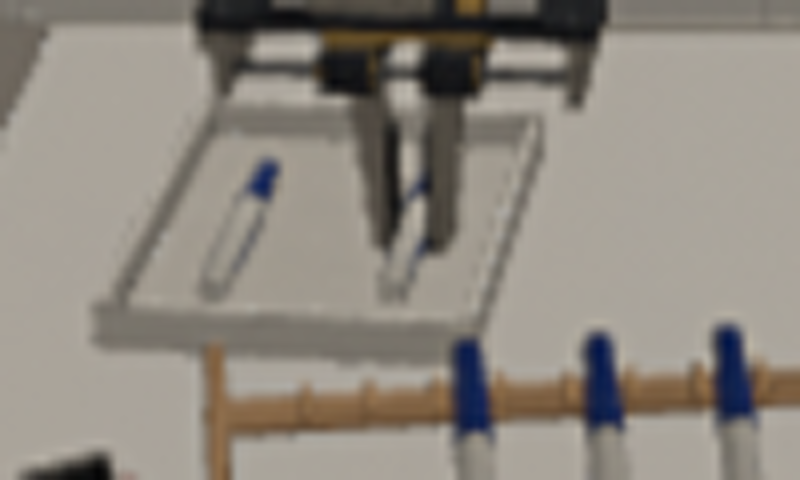

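Contact is firm and the marker lies nearly parallel to marker_0 (crop 420,180 to 392,295). I'll release.

>>> servo_tool(steps="1 0 0 0.05 0; 1.9 0 0 0.05 0; 2.6 0 0 0.1 0; 2.6 0 0 0.1 0; 2.6 0 0 3 0; 2.6 0 0 8 0; 3.3 0 0 12 0; 3.3 0 0 14 0; 3.3 0 0 14 0")

```text
t: 8.25
eef_pos: [504.4, 321.1, 336.8]
orientation: [2.297, 2.141, 0.006]
wrist_force: [-0.1, 0.1, 0.4]
opening: 0.361
grip_force: 0.0
```

```bash
python3 - <<'E'
from h import *
g=vision.grab_frame("side"); cv2.imwrite("pics/p4.png",cv2.resize(g["pixels"][140:200,190:290],None,fx=8,fy=8,interpolation=cv2.INTER_CUBIC))
E
```

```text
(no output)
```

View pics/p4.png

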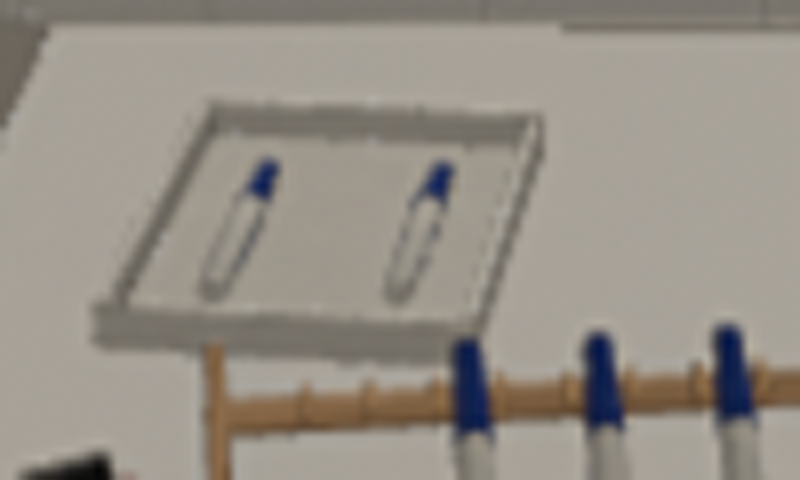

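Both markers lie flat and parallel in the tray, with caps at crop (268,165) and (440,170). Now the second one.

>>> servo_tool(steps="3.2 5.6 -32.6 0 10.5; 3.2 5.6 -32.6 0 10.5; 3.2 5.6 -32.6 0 10.5; 3.2 5.6 -32.6 0 10.5; 3.2 5.6 -32.6 0 10.5; 3.2 5.6 -32.6 0 10.5; 3.2 5.6 -32.6 0 10.5; 3.2 5.6 -32.6 0 10.5; 3.2 5.6 -32.6 0 10.5; 3.2 5.6 -32.6 -3.5 10.5; 3.2 5.6 -32.6 -3.5 10.5")

```text
t: 9.4
eef_pos: [557.9, -3.7, 295.3]
orientation: [-2.084, -2.342, 0.008]
wrist_force: [-0.3, 0.9, -0.4]
opening: 0.347
grip_force: 0.0
```

>>> servo_tool(steps="3.2 0 0 0 0; 3.2 0 0 0 0")

```text
t: 9.6
eef_pos: [560.3, -4.0, 300.1]
orientation: [2.09, 2.346, 0.001]
wrist_force: [-0.8, -0.2, -0.5]
opening: 0.351
grip_force: 0.0
```

>>> servo_tool(steps="3.2 0.05 -0.1 -2.5 0; 3.2 0.05 -0.1 -4.9 0; 3.2 0.05 -0.1 -4.9 0; 3.2 0.05 -0.1 -4.9 0; 1 0.05 -0.1 -4.9 0; 1 0.05 -0.1 -4.9 0; 1 0.05 -0.1 -4.9 0; 1 0.05 -0.1 -4.9 0")

```text
t: 10.4
eef_pos: [561.1, -6.1, 251.6]
orientation: [2.091, 2.342, 0.002]
wrist_force: [-1.4, -0.4, 7.2]
opening: 0.155
grip_force: 30.0
```

>>> servo_tool(steps="1 0 0 2.5 0; 1 0 0 6 0; 1 0 0 10 0; 1 -9.9 32.7 10 -10.5; 1 -9.9 32.7 10 -10.5; 1 -9.9 32.7 10 -10.5; 1 -9.9 32.7 10 -10.5; 1 -9.9 32.7 10 -10.5; 1 -9.9 32.7 10 -10.5; 1 -9.9 32.7 10 -10.5; 1 -9.9 32.7 10 -10.5; 1 -9.9 32.7 10 -10.5")

```text
t: 11.6
eef_pos: [460.9, 321.6, 350.4]
orientation: [2.295, 2.145, -0.0]
wrist_force: [0.3, -0.9, -0.1]
opening: 0.156
grip_force: 30.0
```

>>> servo_tool(steps="1 0 0 -5 0; 1 0 0 -9 0; 1 0 0 -11.5 0; 1 0 0 -11.8 0; 1 0 0 -12.2 0; 1 0 0 -12.6 0; 1 0 0 -13 0; 1 0 0 -13.4 0; 1 0 0 -13.8 0; 1 0 0 -14.1 0; 1 0 0 -14.4 0; 1 0 0 -14.4 0")

```text
t: 12.8
eef_pos: [461.5, 320.7, 205.9]
orientation: [2.297, 2.143, -0.001]
wrist_force: [-0.5, 1.8, 3.6]
opening: 0.148
grip_force: 30.0
```

>>> servo_tool(steps="1 0 0 -0.3 0; 1 0 0 -0.6 0; 1 0 0 -0.8 0; 1 0 0 -0.95 0; 1 0 0 -0.95 0; 1 0 0 -0.95 0")

```text
t: 13.4
eef_pos: [461.6, 320.9, 197.1]
orientation: [2.297, 2.142, 0.0]
wrist_force: [-1.3, 1.6, 7.2]
opening: 0.153
grip_force: 30.0
```

>>> servo_tool(steps="1 0 0 -0.05 0; 1 0 0 -0.1 0; 1 0 0 -0.1 0")

```text
t: 13.7
eef_pos: [461.6, 321.0, 197.0]
orientation: [2.297, 2.142, 0.0]
wrist_force: [-2.5, 0.2, 15.1]
opening: 0.147
grip_force: 30.0
```

Firm contact at 15 N, so it is level. I'll release and fetch the third marker.

>>> servo_tool(steps="1 0 0 0.05 0; 1.9 0 0 0.05 0; 2.5 0 0 0.1 0; 2.5 0 0 0.1 0; 2.5 0 0 3 0; 2.5 0 0 8 0; 3.2 0 0 12 0; 3.2 0 0 14 0; 3.2 0 0 14 0")

```text
t: 14.6
eef_pos: [462.2, 321.2, 338.6]
orientation: [2.297, 2.141, 0.008]
wrist_force: [0.7, -0.6, -0.1]
opening: 0.347
grip_force: 0.0
```

```bash
python3 - <<'E'
from h import *
print(arm.read_state()["eef_pos"])
g=vision.grab_frame("side"); cv2.imwrite("pics/p5.png",cv2.resize(g["pixels"][140:235,190:300],None,fx=6,fy=6,interpolation=cv2.INTER_CUBIC))
E
```

```text
[462.20144316 321.21972464 338.64079638]
```

View pics/p5.png

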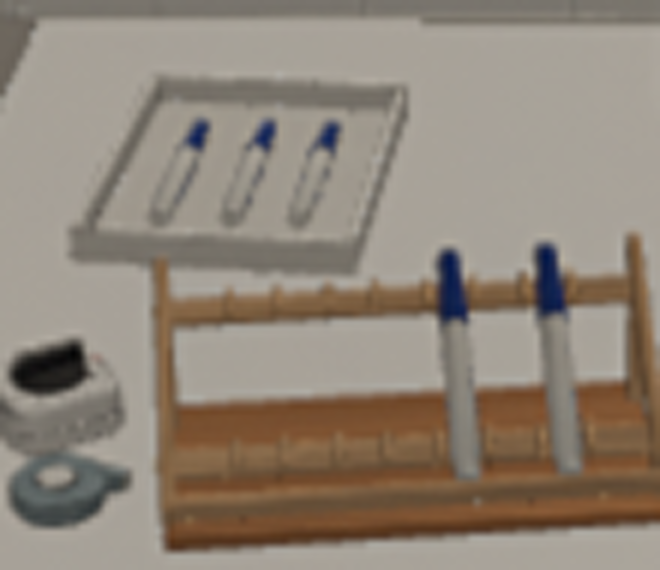

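Three markers lie flat in the tray, caps at crop (200,130), (265,130), (330,135), and two are left in the rack. Now the third rack marker, for the clip.

>>> servo_tool(steps="3.2 15 -32.1 0 10.5; 3.2 15 -32.1 0 10.5; 3.2 15 -32.1 0 10.5; 3.2 15 -32.1 0 10.5; 3.2 15 -32.1 0 10.5; 3.2 15 -32.1 0 10.5; 3.2 15 -32.1 0 10.5; 3.2 15 -32.1 0 10.5; 3.2 15 -32.1 0 10.5; 3.2 15 -32.1 -3.5 10.5; 3.2 15 -32.1 -3.5 10.5; 3.2 15 -32.1 -3.5 10.5")

```text
t: 15.85
eef_pos: [610.8, 1.6, 300.0]
orientation: [-2.087, -2.345, 0.002]
wrist_force: [-0.0, -0.6, 0.6]
opening: 0.348
grip_force: 0.0
```

>>> servo_tool(steps="3.2 0 0 0 0; 3.2 0 0 0 0")

```text
t: 16.05
eef_pos: [611.8, 0.5, 302.1]
orientation: [2.09, 2.344, 0.002]
wrist_force: [-0.2, 0.1, -0.6]
opening: 0.346
grip_force: 0.0
```

>>> servo_tool(steps="3.2 0.05 0 -2.5 0; 3.2 0.05 0 -5.15 0; 3.2 0.05 0 -5.15 0; 3.2 0.05 0 -5.15 0; 1 0.05 0 -5.15 0; 1 0.05 0 -5.15 0; 1 0.05 0 -5.15 0; 1 0.05 0 -5.15 0")

```text
t: 16.85
eef_pos: [612.6, -0.1, 250.8]
orientation: [2.091, 2.342, 0.002]
wrist_force: [-1.1, -0.7, 7.0]
opening: 0.159
grip_force: 30.0
```

>>> servo_tool(steps="1 0 0 2.5 0; 1 0 0 6 0; 1 0 0 8 0; 1 -12.2 -17.5 8 -1.3; 1 -12.2 -17.5 8 -1.3; 1 -12.2 -17.5 8 -1.3; 1 -12.2 -17.5 8 -1.3; 1 -12.2 -17.5 8 -1.3; 1 -12.2 -17.5 4 -1.3; 1 -12.2 -17.5 0 -1.3; 1 -12.2 -17.5 -1.8 -1.3; 1 -12.2 -17.5 -1.8 -1.3")

```text
t: 18.05
eef_pos: [489.3, -174.5, 229.1]
orientation: [-2.114, -2.317, 0.002]
wrist_force: [-0.7, 0.7, -0.0]
opening: 0.156
grip_force: 30.0
```

>>> servo_tool(steps="1 0 0 -0.4 0; 1 0 0 -0.8 0; 1 0 0 -1.2 0; 1 0 0 -1.6 0; 1 0 0 -2 0; 1 0 0 -2.4 0; 1 0 0 -2.8 0; 1 0 0 -3.2 0; 1 0 0 -3.5 0; 1 0 0 -3.7 0; 1 0 0 -3.8 0; 1 0 0 -3.8 0")

```text
t: 19.25
eef_pos: [490.0, -175.2, 193.2]
orientation: [-2.118, -2.32, 0.0]
wrist_force: [0.4, 2.6, 3.2]
opening: 0.15
grip_force: 30.0
```

>>> servo_tool(steps="1 0 0 -0.08 0; 1 0 0 -0.15 0; 1 0 0 -0.15 0")

```text
t: 19.55
eef_pos: [490.1, -175.2, 191.9]
orientation: [2.118, 2.32, -0.0]
wrist_force: [0.2, 2.3, 4.7]
opening: 0.147
grip_force: 30.0
```

>>> servo_tool(steps="1 0 0 -0.06 0; 1 0 0 -0.12 0; 1 0 0 -0.12 0")

```text
t: 19.85
eef_pos: [490.3, -175.1, 191.4]
orientation: [2.118, 2.319, -0.0]
wrist_force: [-2.2, 3.9, 11.5]
opening: 0.149
grip_force: 30.0
```

Level now. I'll relax the grip so it settles, then find where the cap end is from the images.

>>> servo_tool(steps="2.2 0 0 0.05 0; 2.2 0 0 0.05 0; 2.2 0 0 0.05 0")

```text
t: 20.15
eef_pos: [489.8, -175.6, 190.8]
orientation: [-2.119, -2.319, 0.001]
wrist_force: [0.3, -0.2, 0.2]
opening: 0.237
grip_force: 0.0
```

```bash
python3 - <<'E'
from h import *
s=arm.read_state(); print(np.round(s["eef_pos"],1),s["wrist_force"].round(1) if hasattr(s["wrist_force"],"round") else s["wrist_force"])
P=np.array([490.3,-175.1,8]); yw=np.radians(5.2)+np.pi/2; a=np.array([np.cos(yw),np.sin(yw),0])
for n in("top","side"):
    f=vision.grab_frame(n); im=f["pixels"].astype(int); m=(im[...,0]>im[...,2]+25)&(im[...,0]>im[...,1]+20)
    k,l,st,c=cv2.connectedComponentsWithStats(m.astype(np.uint8))
    print(n,"expect cap end",proj(f,P+67.5*a).round(1),"low end",proj(f,P-67.5*a).round(1),"mid",proj(f,P).round(1))
    for i in range(1,k):
        if st[i,4]>8: print("  blob",st[i].tolist(),c[i].round(1))
    u,v=proj(f,P)[0].astype(int); save(f,f"lv_{n}.png",(u-40,v-30,u+40,v+30),8)
E
```

```text
[ 489.8 -175.6  190.8] [ 0.3 -0.2  0.2]
top expect cap end [[289.9 230.7]] low end [[334.7 225.8]] mid [[312.3 228.3]]
  blob [126, 224, 12, 3, 27] [131.8 224.7]
  blob [290, 228, 14, 3, 29] [296.3 229. ]
  blob [125, 238, 13, 3, 30] [131.1 238.9]
  blob [125, 253, 13, 3, 24] [130.9 254.3]
side expect cap end [[221.7 237.1]] low end [[219.8 267.2]] mid [[220.8 251.5]]
  blob [233, 160, 3, 5, 10] [233.9 161.9]
  blob [243, 161, 3, 4, 9] [244.3 162.6]
  blob [280, 181, 4, 11, 36] [281.2 186.5]
  blob [221, 235, 4, 8, 19] [222.4 239.3]
```

>>> servo_tool(steps="1 0 0 0 0; 1 0 0 0 0; 1 0 0 0 0; 1 0 0 5 0; 1 0 0 10 0; 1 -1.5 -15.9 10 0; 1 -1.5 -15.9 10 0; 1 -1.5 -15.9 10 0; 1 -1.5 -15.9 10 0; 1 -1.5 -15.9 10 0; 1 -1.5 -15.9 10 0; 1 -1.5 -15.9 10 0")

```text
t: 21.45
eef_pos: [475.7, -331.9, 291.2]
orientation: [-2.114, -2.323, -0.001]
wrist_force: [0.1, 0.4, -0.0]
opening: 0.158
grip_force: 30.0
```

```bash
python3 - <<'E'
from h import *
import pickle
s=arm.read_state(); e=np.array(s["eef_pos"]); print(e.round(1),s["opening"],s["wrist_force"])
F=pickle.load(open("f0.pkl","rb"))
T=F["top"];print("nose tops from top cam z=70:",unproj(T,[[355.8,228.7],[382.3,226]],70).round(1).tolist())
im=T["pixels"].astype(int); m=(im[...,2]>im[...,0]+50); m[:,:335]=0; m[:,400:]=0; m[:213]=0; m[260:]=0
ys,xs=np.nonzero(m); print("orange cols",xs.min(),xs.max(),"rows",ys.min(),ys.max())
C=np.zeros((600,800,3),np.uint8)
for n,ox,b in(("top",0,(335,200,400,260)),("side",400,(165,200,245,320))):
    f=vision.grab_frame(n); s=6 if n=="top" else 5
    im=f["pixels"].copy(); big=cv2.resize(im[b[1]:b[3],b[0]:b[2]],None,fx=s,fy=s,interpolation=cv2.INTER_CUBIC)
    R=e-[0,0,183.4]; a=np.array([-np.sin(np.radians(5.2)),np.cos(np.radians(5.2)),0])
    for P in(R+68.5*a,R-66.5*a):
        q=(proj(f,P)[0]-b[:2])*s; cv2.drawMarker(big,tuple(q.astype(int).tolist()),(0,255,0),0,10)
    C[:big.shape[0],ox:ox+big.shape[1]]=big[:600,:400]
cv2.imwrite("pics/p6.png",C)
E
```

```text
[ 475.7 -331.9  291.2] 0.15777348933590402 [ 0.13690333  0.35954903 -0.01997234]
nose tops from top cam z=70: [[483.8, -292.5, 70.0], [490.0, -368.4, 70.0]]
orange cols 352 384 rows 223 232
```

View pics/p6.png

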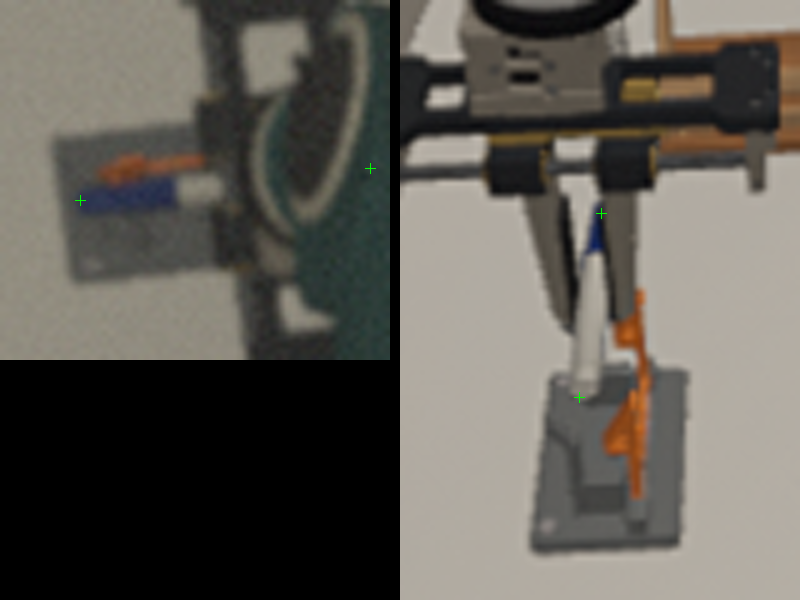

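The projected marker ends fall on the actual ones (crop 80,200 and side 601,213), and the marker sits level over the clip mouth. I'll settle and start lowering.

>>> servo_tool(steps="1 0 0 0 0; 1 0 0 0 0; 1 0 0 -1 0; 1 0 0 -1 0")

```text
t: 21.95
eef_pos: [474.5, -334.0, 279.7]
orientation: [-2.117, -2.318, 0.001]
wrist_force: [-0.4, 0.4, -0.7]
opening: 0.155
grip_force: 30.0
```

>>> servo_tool(steps="1 0 0 -0.5 0; 1 0 0 -1 0; 1 0 0 -1.5 0; 1 0 0 -2 0; 1 0 0 -2 0")

```text
t: 22.45
eef_pos: [474.8, -334.1, 260.3]
orientation: [-2.117, -2.319, 0.0]
wrist_force: [-0.6, -0.2, -0.6]
opening: 0.16
grip_force: 30.0
```

>>> servo_tool(steps="1 0 0 -0.5 0; 1 0 0 -1 0; 1 0 0 -1.5 0; 1 0 0 -1.5 0")

```text
t: 22.85
eef_pos: [474.4, -334.4, 245.3]
orientation: [-2.118, -2.318, 0.002]
wrist_force: [-1.0, -1.5, 0.0]
opening: 0.156
grip_force: 30.0
```

>>> servo_tool(steps="1 0 0 -0.4 0; 1 0 0 -0.8 0; 1 0 0 -1.2 0; 1 0 0 -1.2 0")

```text
t: 23.25
eef_pos: [474.7, -334.2, 233.3]
orientation: [-2.118, -2.319, 0.001]
wrist_force: [-2.0, -1.2, 0.2]
opening: 0.159
grip_force: 30.0
```

>>> servo_tool(steps="1 0 0 -0.4 0; 1 0 0 -0.7 0; 1 0 0 -0.7 0")

```text
t: 23.55
eef_pos: [475.2, -334.0, 226.5]
orientation: [-2.118, -2.32, -0.001]
wrist_force: [-0.8, -0.9, -1.9]
opening: 0.153
grip_force: 30.0
```

>>> servo_tool(steps="1 0 0 -0.25 0; 1 0 0 -0.5 0; 1 0 0 -0.5 0; 1 0 0 -0.6 0; 1 0 0 -0.6 0")

```text
t: 24.05
eef_pos: [475.2, -334.2, 221.2]
orientation: [2.118, 2.32, 0.0]
wrist_force: [-0.9, 0.6, 0.1]
opening: 0.159
grip_force: 30.0
```

```bash
python3 - <<'E'
from h import *
s=arm.read_state(); print(np.array(s["eef_pos"]).round(1),np.round(s["wrist_force"],1))
import pickle
F=pickle.load(open("f0.pkl","rb"))
for n,b in(("side",(185,245,235,320)),("top",(335,200,400,260))):
    f=vision.grab_frame(n)
    for t,im in(("before",F[n]["pixels"].astype(int)),("now",f["pixels"].astype(int))):
        c=im[b[1]:b[3],b[0]:b[2]]; m=(c[...,2]>c[...,0]+60); ys,xs=np.nonzero(m)
        print(n,t,len(xs),[(r+b[1],xs[ys==r].min()+b[0],xs[ys==r].max()+b[0]) for r in sorted(set(ys))[::3]])
E
```

```text
[ 475.2 -334.2  221.2] [-0.9  0.6  0.1]
side before 162 [(np.int64(258), np.int64(213), np.int64(213)), (np.int64(261), np.int64(211), np.int64(212)), (np.int64(264), np.int64(209), np.int64(212)), (np.int64(267), np.int64(208), np.int64(213)), (np.int64(270), np.int64(213), np.int64(213)), (np.int64(273), np.int64(213), np.int64(214)), (np.int64(276), np.int64(213), np.int64(214)), (np.int64(279), np.int64(211), np.int64(214)), (np.int64(282), np.int64(209), np.int64(213)), (np.int64(285), np.int64(207), np.int64(213)), (np.int64(288), np.int64(206), np.int64(213)), (np.int64(291), np.int64(211), np.int64(213)), (np.int64(294), np.int64(211), np.int64(212)), (np.int64(297), np.int64(211), np.int64(212))]
side now 95 [(np.int64(252), np.int64(195), np.int64(197)), (np.int64(256), np.int64(196), np.int64(196)), (np.int64(280), np.int64(210), np.int64(212)), (np.int64(283), np.int64(208), np.int64(211)), (np.int64(286), np.int64(206), np.int64(213)), (np.int64(289), np.int64(206), np.int64(213)), (np.int64(292), np.int64(211), np.int64(213)), (np.int64(295), np.int64(211), np.int64(212)), (np.int64(298), np.int64(211), np.int64(212))]
top before 56 [(np.int64(223), np.int64(382), np.int64(384)), (np.int64(226), np.int64(356), np.int64(382)), (np.int64(229), np.int64(353), np.int64(355))]
top now 27 [(np.int64(226), np.int64(355), np.int64(358)), (np.int64(229), np.int64(353), np.int64(356))]
```

The jaw's orange pixels are back where they started, so it is shut. I'll check it seats.

>>> servo_tool(steps="1 0 0 -0.1 0; 1 0 0 -0.15 0; 1 0 0 -0.15 0")

```text
t: 24.45
eef_pos: [475.3, -334.1, 220.8]
orientation: [2.118, 2.319, -0.001]
wrist_force: [-2.3, 1.3, 9.0]
opening: 0.161
grip_force: 30.0
```

Seated with 9 N. I'll release and retreat straight up.

>>> servo_tool(steps="1 0 0 0.1 0; 2 0 0 0.1 0; 2.8 0 0 0.1 0; 2.8 0 0 0.1 0; 2.8 0 0 2 0; 2.8 0 0 6 0; 2.8 0 0 11 0; 2.8 0 0 16 0; 2.8 -8 -8 16 0; 2.8 -8 -15 16 0; 2.8 -8 -20 16 0; 2.8 -8 -20 16 0")

```text
t: 25.65
eef_pos: [398.6, -515.5, 380.1]
orientation: [2.118, 2.319, -0.001]
wrist_force: [0.7, 0.6, 0.5]
opening: 0.306
grip_force: 0.0
```

```bash
python3 - <<'E'
from h import *
f=vision.grab_frame("top"); g=vision.grab_frame("side"); print(np.round(arm.read_state()["eef_pos"]))
C=np.zeros((600,800,3),np.uint8)
for im,b,s,ox,oy in((f,(335,205,400,260),6,0,0),(g,(185,245,235,320),8,400,0),(f,(100,205,290,275),2,0,340),(g,(195,145,305,235),2,0,490-10)):
    q=cv2.resize(im["pixels"][b[1]:b[3],b[0]:b[2]],None,fx=s,fy=s,interpolation=cv2.INTER_CUBIC)[:600-oy]; C[oy:oy+q.shape[0],ox:ox+q.shape[1]]=q
cv2.imwrite("pics/p7.png",C)
a=np.array([-np.sin(.09),np.cos(.09),0]); P=np.array([474.8,-333.5,38])
for n,F in(("top",f),("side",g)):
    im=F["pixels"].astype(int); m=(im[...,0]>im[...,2]+25)&(im[...,0]>im[...,1]+20)
    k,l,st,c=cv2.connectedComponentsWithStats(m.astype(np.uint8)); print(n,"seated cap centre expected",proj(F,P+47*a).round(1))
    for i in range(1,k):
        if st[i,4]>8: print("  blob",st[i].tolist(),c[i].round(1))
E
```

```text
[ 395. -521.  379.]
top seated cap centre expected [[351.8 233.8]]
  blob [126, 224, 12, 3, 28] [132.  224.8]
  blob [345, 233, 9, 3, 16] [348.7 233.8]
  blob [125, 238, 12, 3, 26] [130.5 239. ]
  blob [125, 253, 13, 3, 24] [131.4 254.4]
side seated cap centre expected [[206.7 269.6]]
  blob [221, 160, 4, 5, 11] [222.5 162.2]
  blob [233, 160, 3, 5, 10] [233.9 161.9]
  blob [243, 161, 3, 4, 9] [244.3 162.6]
  blob [280, 181, 4, 11, 36] [281.2 186.5]
  blob [204, 262, 6, 12, 29] [206.7 268.9]
```

View pics/p7.png

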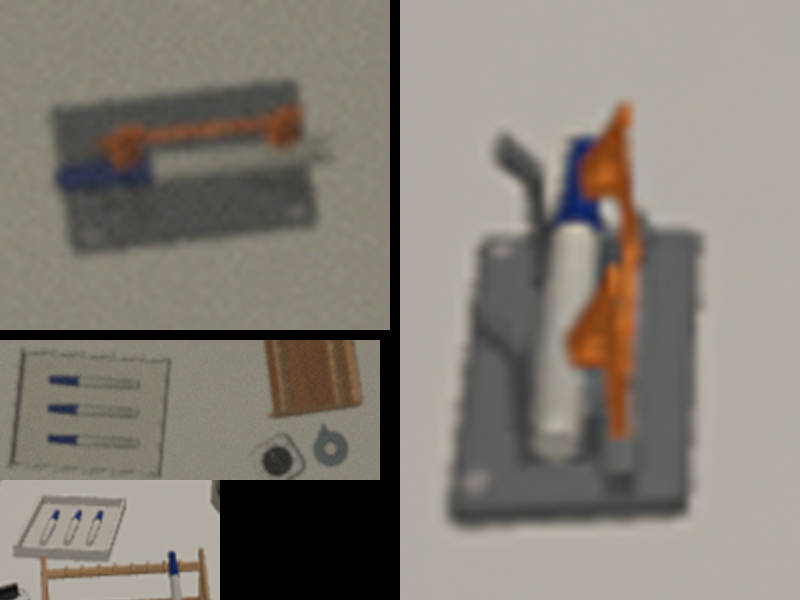

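The tray holds three flat markers, and one marker is in the rack. The fourth is seated in the clip under both orange noses, its ends at about top pixels 344.5 and 389.7, which puts its centre within about 2 mm of the clip's. The timer and tape have not moved. Handing in.

```bash
python3 -c "
from cell import arm
print(arm.sign_off())"
```

```text
the job is handed in; nothing more can be done
None
```

The job is handed in: by the last pictures, the tray holds three flat markers, one marker sits level in the clip with the jaw shut, and the last is in its rack slot. The timer and tape looked undisturbed; I didn't re-check the pot and scoop.

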